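# Hold a sprung collar down for the circlip

## Task

We are putting a mixer gearbox back together: thread the green spacer down the upright spindle until it sits home on the brass sprung seat and let go of it, then thread the red collar on top of it, flange downwards. Press the collar down against the spring with a steady push of about 10 newtons, so that the seat sinks roughly 11 mm and the yellow groove on the spindle shows above the collar, and finish there, still gripping and pressing the collar while I snap the circlip in. Leave everything else on the bench where it lies.

Things in the scene. Friction and masses are not known exactly. Their poses are not given: they have to be found in the camera images.
- spacer_mid (a point): centre (half-way up) of the loose green plastic spacer ring: 40 mm outside, 19 mm hole right through, 24 mm high, about 50 g; z is its axis. It starts flat on the bench
- spacer: the same spacer; origin at the centre of its underside
- collar_mid (a point): centre (half-way up) of the loose red-anodised flanged collar, 30 mm high, about 130 g: its lowest 6 mm are a flange 58 mm across, above it a hub 40 mm across and 24 mm high; 19 mm hole right through. z is its axis, flange at the bottom. It starts flange down on the bench. Grip it by the hub: fingertips then bear on the flange when pushing down
- collar: the same collar; origin at the centre of its underside
- gearbox: blue mixer gearbox bolted to a 100 x 100 x 10 mm base plate, fixed to the bench; blue housing 84 x 84 mm, its top 50 mm above the bench. Origin on the bench under the spindle axis, z up. A steel spindle 16 mm in diameter stands upright in its middle; its top 10 mm taper to 6 mm; a yellow band (circlip groove) lies 130 to 134 mm above the bench
- spindle_tip (a point): top of the spindle, on its axis, 146 mm above the bench
- seat_top (a point): centre of the top face of the brass seat, a flange 36 mm across round the spindle, 86 mm above the bench when up; it slides down the spindle on a coil spring, and this point moves with it. The spacer's underside rests on it when home, and the collar's underside rests on the spacer
- seat (a joint): how far the sprung seat is pushed down, in m: 0 up, 0.024 on its stop. The spring is preloaded and carries the rings without sinking; the push is about 2.3 N as it begins to move, then 0.7 N more per mm (10 N at 0.011)
- spool_white: white wire spool, 54 mm across, 18 mm high, hole 22 mm; not part of the job
- spool_yellow: yellow solder spool, same size as the white one; not part of the job
- driver_red: red-handled screwdriver lying on the bench; not part of the job
- wrench: steel wrench lying on the bench; not part of the job
- spray_can: upright can 52 mm across, 110 mm high, white with a dark label; not part of the job
- power_bank: flat grey power bank, 75 x 140 x 22 mm; not part of the job
Not all that is in view belongs to the job. What is meant by the spacer is not blue, and is the smaller of those in its own colour. Of the things that look like the collar, take the one that is farthest to the robot's right at the start.

How it is judged:
By the outcome, as a careful person would: the job done as asked, in the order asked, and still so for the second after the job is handed in, while the arm keeps its last pose, push and grip.
It also fails if it takes over 58 s, if anything falls off the work surface, if the arm or the gripper's body presses on something with over 40 N, if the wrist force passes 120 N, or if a joint passes its speed limit or range.

## Robot

A 7-joint arm with a two-finger parallel gripper is mounted at the origin on the work surface. World frame = base frame: x ahead of the robot, y to its left, z up, the work surface at z = 0. Lengths are in m, angles in rad, forces in N, time in s.
With the tool pointing down it reaches from about 0.425 to 0.95 m from the base axis. Payload 16.7 kg.
Tool frame: the origin (TCP) lies on the centre line of the jaws, within the pads' length; the fingertips stand 25 mm ahead of it and the grasp point (between the pads) lies 6 mm ahead of it; z points along the fingers, y is the direction in which the jaws open and shut (so a half turn about z gives the same grasp; the last joint's range is limited). The gripper opens to 94 mm and grips with 3 to 60 N. Pads are 16 mm wide; open, the fingers measure 119 mm over their backs; the gripper's body (75 mm by 177 mm) begins 78 mm behind the grasp point.
Start: joints at [1.048, 0.426, 0.074, 1.606, -0.034, 1.111, -0.067], TCP at [0.246, -0.628, 0.206] pointing down, gripper open.
Joint ranges: [-2.85, 2.85], [-0.5, 2.14], [-1.23, 1.37], [0.21, 2.46], [-1.02, 4.16], [0.16, 2.05], [-2.73, 2.73]. Speed limits (rad/s): [1.89, 1.89, 2.39, 2.39, 3.01, 3.01, 3.01].

## Interface

Orientations are given as [roll, pitch, yaw] about the fixed x, y, z axes, in that order (R = Rz(yaw) Ry(pitch) Rx(roll)).
In Python, from workcell import status, viewer, job gives the robot as it stands.
- The arm moves only by the tool servo_tool, never from a script. Its argument "series" is one flat list of numbers, 6 for each row, row after row: the shift along the tool's x, y, z in m, then the turn, a rotation vector about the tool's x, y, z in rad. In form: [dx, dy, dz, ax, ay, az, dx, dy, dz, ax, ay, az, ...]. A call has 1 to 20 rows; each row is the pose to reach, as a shift and turn from the pose measured when the call began, along the tool's axes at that moment; what a row does not reach only later rows make up. A row lasts 1/8 s, in which the tool goes at most 62.5 mm and 10.7 degrees, less where a joint would pass 70% of its speed; a pose out of reach is approached as far as the arm can. A call with a gripper value outside its range is refused whole. "claw" is the opening in per cent of the stroke, from 0 (shut) to 100 (fully open), set as the call begins (left out, the last holds). The fingers move at their own pace and stop on an object; "newtons" is the grip in N (left out, the last holds). Time passes only in rows, so rows that repeat a pose let the fingers close. It gives the time, the measured TCP pose, the force and the opening at its end, in the units of the state.
- status.observe(): the state, without advancing time (a new reading comes with each control period).
- viewer.get_image(name): name is "scene" or "top" or "wrist"; returns a dict with "img" (400x640x3 uint8, red, green, blue), "range_z" (400x640 float32, m along the optical axis (not along the pixel's ray), 0 where there is no reading), "fx", "fy", "cx", "cy" (pixels), "T" (4x4, takes a point from camera to world coordinates). Camera axes: x right, y up, looking along -z (the intrinsics and any distortion apply to the point x, -y, -z); pixel columns grow to the right and rows downward; lengths in m; the calibration is good to about 2 mm. A picture is of the moment at which its call begins.
- job.hand_in(): hands the job in, once; it reports no verdict.
The state is a dict: "t": time; "joint_positions": joint angles; "joint_vel": joint speeds; "joint_torque": joint torques, N m; "tcp_pos": TCP position; "tcp_rot": TCP orientation; "contact_force": force on the tool from outside, world axes, zero at the start; "wrist_torque": the same for the moment, N m; "width": opening from 0.0 (shut) to 1.0 (fully open).
Only numpy, scipy, OpenCV 4.12 (cv2) and the standard library are available. Lean on these libraries where they do the work, as an engineer would, in place of code of your own. Each camera call takes 0.05 s, during which the arm holds its last target.

## Working session

There is one attempt and no reset: what is moved stays moved. The work goes in short steps, Python scripts to look and compute and a tool call to move; the robot and the scene stay as the last step left them, time stands still between calls to the robot, and variables do not carry over. Pictures are saved under pics/ and viewed, and the job is handed in when it is done.

Besides the shell and the picture viewer there is one more tool, called by a JSON object that holds its "api" and its "payload", one argument or row to a line. servo_tool: Moves the arm, as the interface text tells. Its arguments: {"type":"object","properties":{"series":{"type":"array","items":{"type":"number"}},"claw":{"type":"number"},"newtons":{"type":"number"}},"required":["series"]}

```bash
mkdir -p pics; ls; python3 - <<'E'
from workcell import status, viewer
import cv2
print(status.observe())
for n in ("scene","top","wrist"):
    d=viewer.get_image(n); cv2.imwrite(f"pics/{n}0.png",d["img"][:,:,::-1])
    print(n,d["fx"],d["fy"],d["cx"],d["cy"],d["T"].round(4).tolist(),[k for k in d])
E
```

```text
pics
{'t': 0.0, 'joint_positions': array([ 1.04749347,  0.4267316 ,  0.07389   ,  1.60663372, -0.03407665,
        1.11080722, -0.06709505]), 'joint_vel': array([ 0.00125   , -0.00050272,  0.00106367, -0.00071468,  0.00026798,
       -0.00039207,  0.00051648]), 'joint_torque': array([ 2.07533172e-03, -9.35811496e+01,  3.66823331e+00, -4.54198194e+01,
       -4.87967930e-02,  1.99092185e-02,  1.27027211e-04]), 'tcp_pos': array([ 0.24625374, -0.62798734,  0.20556529]), 'tcp_rot': array([-3.14027964e+00,  1.34695421e-04,  3.73750183e-01]), 'contact_force': array([-0.90059999,  0.536142  , -0.09703663]), 'wrist_torque': array([-0.03565316, -0.01132229,  0.04176489]), 'width': 0.9994841426425819}
scene 416.48884359803645 416.48884359803645 316.4227593265426 198.70694214943643 [[0.6629, -0.6099, 0.4342, 1.0328], [0.7486, 0.5474, -0.3739, -0.3844], [-0.0096, 0.573, 0.8195, 0.9809], [0.0, 0.0, 0.0, 1.0]] ['img', 'range_z', 'fx', 'fy', 'cx', 'cy', 'T']
top 393.38740428669814 393.38740428669814 323.3004615758382 197.31400225740066 [[-0.0155, 0.9953, -0.0952, 0.4885], [-0.9998, -0.0147, 0.0097, 0.029], [0.0082, 0.0954, 0.9954, 1.1826], [0.0, 0.0, 0.0, 1.0]] ['img', 'range_z', 'fx', 'fy', 'cx', 'cy', 'T']
wrist 302.74731054940975 302.74731054940975 318.05676809986335 197.75137778860494 [[0.3658, 0.9034, 0.2237, 0.3124], [-0.9307, 0.3554, 0.0862, -0.6016], [-0.0016, -0.2397, 0.9708, 0.3832], [0.0, 0.0, 0.0, 1.0]] ['img', 'range_z', 'fx', 'fy', 'cx', 'cy', 'T']
```

View pics/top0.png

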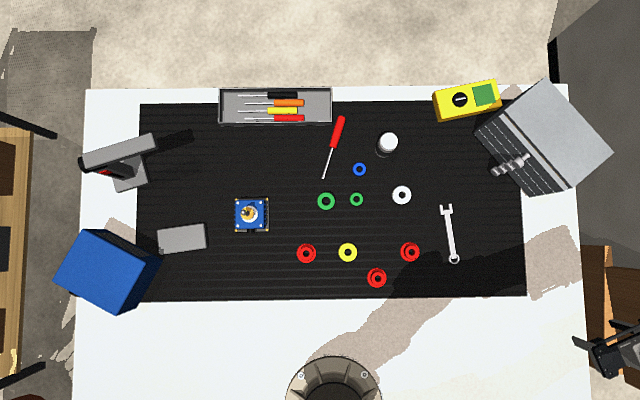

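View pics/scene0.png

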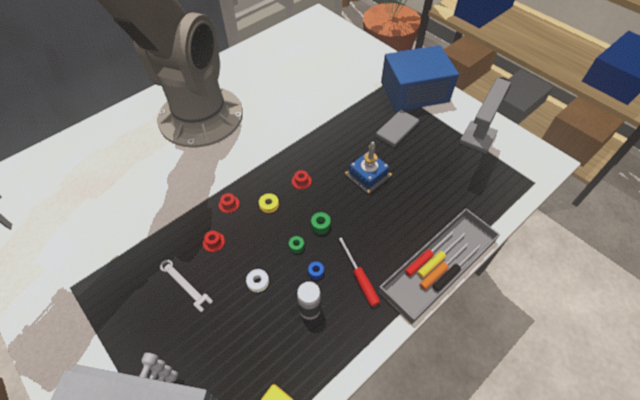

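View pics/wrist0.png

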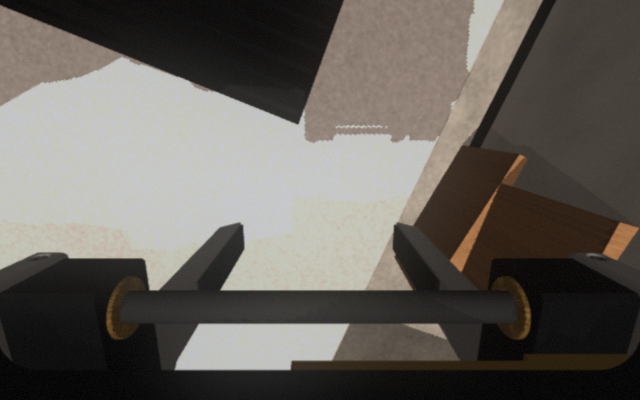

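```bash
cat > h.py <<'E'
import numpy as np, cv2
from workcell import status, viewer
from scipy.spatial.transform import Rotation as R
def ray(d,u,v):
    T=d["T"]; p=np.array([(u-d["cx"])/d["fx"],-(v-d["cy"])/d["fy"],-1.0])
    return T[:3,3],T[:3,:3]@p
def onz(d,u,v,z):
    o,r=ray(d,u,v); return o+r*(z-o[2])/r[2]
def cloud(d):
    v,u=np.mgrid[0:400,0:640]; z=d["range_z"].astype(float)
    p=np.stack([(u-d["cx"])/d["fx"]*z,-(v-d["cy"])/d["fy"]*z,-z],-1)
    return p@d["T"][:3,:3].T+d["T"][:3,3]
def mask(d,c):
    h=cv2.cvtColor(d["img"],cv2.COLOR_RGB2HSV); H,S,V=h[...,0],h[...,1],h[...,2]
    if c=="green": m=(H>40)&(H<85)
    if c=="red": m=(H<8)|(H>172)
    if c=="yellow": m=(H>20)&(H<35)
    if c=="blue": m=(H>95)&(H<130)
    return (m&(S>110)&(V>50)).astype(np.uint8)
def blobs(d,c,amin=40):
    n,l,s,cen=cv2.connectedComponentsWithStats(mask(d,c))
    return [(s[i],cen[i],l==i) for i in range(1,n) if s[i][4]>=amin]
def circ(xy):
    A=np.c_[2*xy,np.ones(len(xy))]; s=np.linalg.lstsq(A,(xy**2).sum(1),rcond=None)[0]
    return s[:2],np.sqrt(s[2]+s[:2]@s[:2])
E
python3 - <<'E'
from h import *
for n in ("top","scene"):
    d=viewer.get_image(n); P=cloud(d)
    for c in ("green","red","blue"):
        for s,cen,m in blobs(d,c):
            q=P[m]; zt=np.percentile(q[:,2],90)
            cs=cv2.findContours(m.astype(np.uint8),cv2.RETR_EXTERNAL,cv2.CHAIN_APPROX_NONE)[0][0][:,0]
            t=q[q[:,2]>zt-0.004]
            print(n,c,cen.round(1),s[4],"ztop %.3f"%zt,"plane",onz(d,*cen,zt).round(4),"topcloud",t.mean(0).round(4),"ext",(t.max(0)-t.min(0)).round(3)[:2],"all",(q.max(0)-q.min(0)).round(3))
d=viewer.get_image("top")
im=d["img"][150:300,220:440,::-1]
cv2.imwrite("pics/crop1.png",cv2.resize(im,None,fx=3.6,fy=3.6,interpolation=cv2.INTER_CUBIC))
E
```

```text
top green [483.4  94.4] 380 ztop 0.050 plane [ 0.8976 -0.4633  0.0501] topcloud [ 0.8972 -0.462   0.0528] ext [0.442 0.527] all [0.442 0.527 1.141]
top green [325.5 200.6] 210 ztop 0.035 plane [0.5885 0.0116 0.0347] topcloud [0.5884 0.0102 0.033 ] ext [0.05  0.047] all [0.054 0.05  0.039]
top green [355.8 198.6] 128 ztop 0.027 plane [ 0.5939 -0.0781  0.027 ] topcloud [ 0.5931 -0.0795  0.0253] ext [0.036 0.036] all [0.042 0.038 0.035]
top red [288.6 117.4] 188 ztop 0.028 plane [0.8418 0.1182 0.0281] topcloud [0.8431 0.1181 0.0263] ext [0.017 0.087] all [0.027 0.088 0.031]
top red [336.9 131.2] 294 ztop 0.027 plane [ 0.7977 -0.026   0.0268] topcloud [ 0.7955 -0.0266  0.0482] ext [0.357 0.078] all [0.367 0.081 1.186]
top red [104.9 171.8] 44 ztop 0.167 plane [0.6605 0.5856 0.1668] topcloud [0.6627 0.5934 0.1664] ext [0.005 0.02 ] all [0.008 0.021 0.038]
top red [305.8 252.6] 295 ztop 0.031 plane [0.4384 0.0712 0.0314] topcloud [0.4373 0.0695 0.0526] ext [0.071 0.059] all [0.079 0.072 1.188]
top red [409.3 251.3] 298 ztop 0.032 plane [ 0.4373 -0.2294  0.032 ] topcloud [ 0.4369 -0.2271  0
[... 1824 characters left out ...]
6 ztop -0.082 plane [ 0.7961  1.3994 -0.0825] topcloud [ 0.7734  1.4727 -0.0621] ext [0.329 2.067] all [0.329 2.067 1.185]
scene blue [421.4  65.7] 2017 ztop 0.122 plane [0.4121 0.6066 0.1224] topcloud [0.4086 0.609  0.1246] ext [0.735 1.116] all [0.739 1.119 0.9  ]
scene blue [429.5 102.8] 73 ztop 0.019 plane [0.4826 0.5956 0.019 ] topcloud [0.4817 0.6025 0.0181] ext [0.063 0.115] all [0.063 0.119 0.023]
scene blue [368.1 172.2] 546 ztop 0.052 plane [0.5697 0.21   0.0516] topcloud [0.5638 0.2176 0.0571] ext [0.522 0.657] all [0.548 0.694 0.983]
scene blue [315.7 269.7] 245 ztop 0.026 plane [ 0.6877 -0.0937  0.0262] topcloud [ 0.6875 -0.0932  0.0323] ext [0.368 0.314] all [0.379 0.321 0.983]
```

View pics/crop1.png

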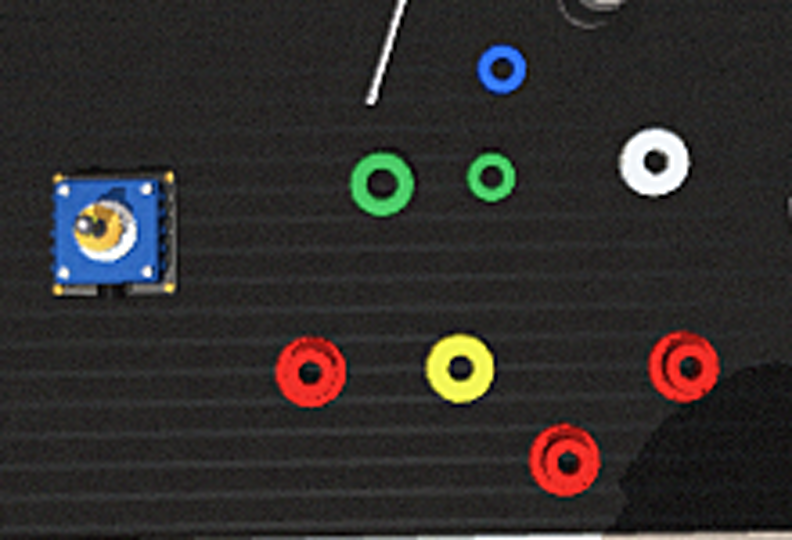

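```bash
cat >> h.py <<'E'
def go(pos,rpy=None):
    s=status.observe(); R0=R.from_euler("xyz",s["tcp_rot"]); 
    t=R0.inv().apply(np.array(pos)-s["tcp_pos"])
    a=np.zeros(3) if rpy is None else (R0.inv()*R.from_euler("xyz",rpy)).as_rotvec()
    print("t %.2f"%s["t"],"tcp",s["tcp_pos"].round(4),s["tcp_rot"].round(4),"F",s["contact_force"].round(2),"w %.3f"%s["width"],"\nROW",t.round(4).tolist(),a.round(4).tolist(), "angle %.1f deg"%np.degrees(np.linalg.norm(a)))
E
python3 - <<'E'
from h import *
for n in ("top","scene"):
    d=viewer.get_image(n); P=cloud(d)
    m=(abs(P[...,0]-.555)<.05)&(abs(P[...,1]-.225)<.05)
    for lo,hi in ((.08,.092),(.1,.125),(.125,.14),(.138,.16)):
        k=m&(P[...,2]>lo)&(P[...,2]<hi); q=P[k]
        v,u=np.nonzero(k)
        if len(q): print(n,lo,len(q),q.mean(0).round(4),np.median(q,0).round(4),q.min(0).round(3),q.max(0).round(3),"px",u.mean(),v.mean(),v.min())
    m=mask(d,"green")
c=viewer.get_image("scene")["img"][110:260,190:410,::-1]
cv2.imwrite("pics/crop2.png",cv2.resize(c,None,fx=3.6,fy=3.6,interpolation=cv2.INTER_CUBIC))
go([.593,-.079,.15],[np.pi,0,.374])
E
```

```text
top 0.08 90 [0.5518 0.2288 0.0861] [0.5497 0.2277 0.0862] [0.536 0.214 0.08 ] [0.569 0.248 0.092] px 248.0 213.3 207
top 0.1 10 [0.5506 0.2263 0.1159] [0.5499 0.2253 0.1182] [0.545 0.224 0.107] [0.559 0.23  0.124] px 246.9 213.1 210
top 0.125 16 [0.5507 0.2303 0.136 ] [0.5499 0.2298 0.1371] [0.545 0.224 0.126] [0.558 0.238 0.14 ] px 244.0 212.6875 210
top 0.138 21 [0.5521 0.2309 0.1432] [0.5519 0.2307 0.1445] [0.547 0.226 0.138] [0.558 0.238 0.148] px 243.23809523809524 212.0 210
scene 0.08 88 [0.555  0.2284 0.0858] [0.5568 0.2269 0.0861] [0.535 0.214 0.08 ] [0.57  0.251 0.091] px 370.0568181818182 158.11363636363637 152
scene 0.1 33 [0.556  0.228  0.1131] [0.5566 0.2272 0.1141] [0.548 0.222 0.102] [0.56  0.235 0.125] px 371.1818181818182 151.9090909090909 149
scene 0.125 28 [0.5543 0.2283 0.1332] [0.5549 0.2279 0.134 ] [0.545 0.222 0.125] [0.561 0.238 0.14 ] px 371.5 146.60714285714286 143
scene 0.138 17 [0.5536 0.23   0.1429] [0.5544 0.2295 0.143 ] [0.545 0.224 0.138] [0.558 0.235 0.148] px 372.11764705882354 143.7058823529412 142
t 0.45 tcp [ 0.2464 -0.6283  0.2062] [-3.1415 -0.      0.3737] F [-0.6  -0.45  0.45] w 0.999 
ROW [0.5232, -0.3849, 0.0563] [-0.0001, -0.0, -0.0003] angle 0.0 deg
```

View pics/crop2.png

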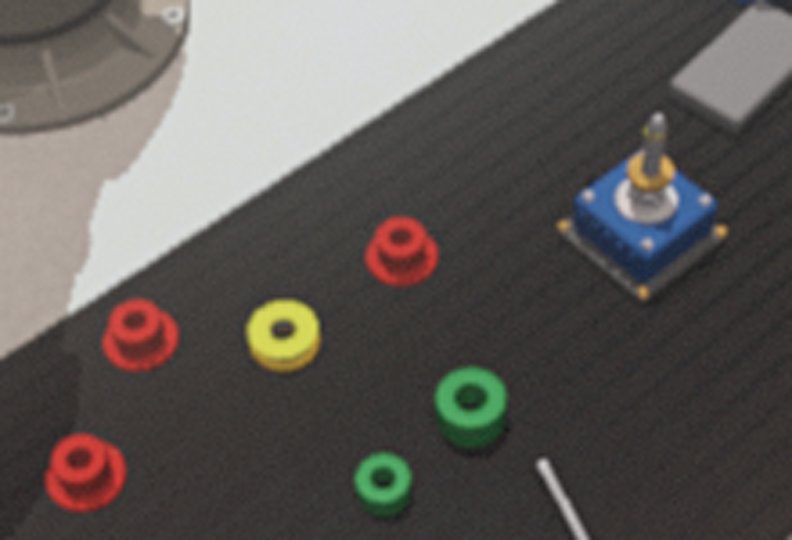

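Candidates:
- **Spacer:** green rings at top-view pixels (326,201), large, and (356,199), small; the blue ring at (360,169) is excluded. I choose (356,199), which measures about 40 mm across and 25 mm high.
- **Collar:** red flanged parts at (306,253), (376,277) and (410,252). The farthest to the right (lowest y) is (410,252), near (0.437, -0.232).

The close crops confirm both choices.

{"api": "servo_tool", "payload": {
  "series": [0.523,-0.385,0.03,0,0,0,0.523,-0.385,0.03,0,0,0,0.523,-0.385,0.03,0,0,0,0.523,-0.385,0.03,0,0,0,0.523,-0.385,0.03,0,0,0,0.523,-0.385,0.03,0,0,0,0.523,-0.385,0.03,0,0,0,0.523,-0.385,0.03,0,0,0,0.523,-0.385,0.03,0,0,0,0.523,-0.385,0.03,0,0,0,0.523,-0.385,0.056,0,0,0,0.523,-0.385,0.056,0,0,0,0.523,-0.385,0.056,0,0,0,0.523,-0.385,0.056,0,0,0],
  "claw": 70,
  "newtons": 20
}}

```text
t: 2.2
tcp_pos: [0.5927, -0.0804, 0.1511]
tcp_rot: [3.141, -0.001, 0.372]
contact_force: [-0.4, -0.4, 0.5]
width: 0.698
```

```bash
python3 - <<'E'
from h import *
go([.593,-.079,.08])
print(status.observe()["joint_positions"].round(2))
d=viewer.get_image("wrist"); cv2.imwrite("pics/w1.png",d["img"][:,:,::-1]); P=cloud(d)
for s,cen,m in blobs(d,"green",100):
    q=P[m]; zt=np.median(q[:,2]); t=q[abs(q[:,2]-.024)<.004]
    cs=max(cv2.findContours(m.astype(np.uint8),cv2.RETR_EXTERNAL,cv2.CHAIN_APPROX_NONE)[0],key=len)
    print(s,cen.round(1),zt.round(4),onz(d,*cen,.024).round(4),t.mean(0).round(4),(t.max(0)-t.min(0)).round(3))
E
```

```text
t 2.20 tcp [ 0.5927 -0.0804  0.1511] [ 3.1409e+00 -8.0000e-04  3.7190e-01] F [-0.4  -0.41  0.52] w 0.698 
ROW [0.0007, -0.0013, 0.0711] [0.0, 0.0, 0.0] angle 0.0 deg
[ 0.2   0.37 -0.22  1.83  0.1   0.96 -1.26]
[211 137  51  51 332] [249.3 153.4] 0.0233 [ 6.064e-01 -5.000e-04  2.400e-02] [ 0.6062 -0.0019  0.0241] [0.039 0.037 0.008]
[217 151  27  27 300] [225.9 166.1] 0.0202 [0.5856 0.0175 0.024 ] [0.5838 0.0189 0.0242] [0.022 0.021 0.008]
[299 169  38  22 135] [318.9 174.6] 0.0185 [ 0.6118 -0.0732  0.024 ] [ 0.6102 -0.0775  0.0223] [0.019 0.037 0.004]
[308 182  19  18 122] [316.3 193.7] 0.0145 [ 0.5922 -0.0779  0.024 ] [ 0.5905 -0.0756  0.022 ] [0.016 0.02  0.004]
```

View pics/w1.png

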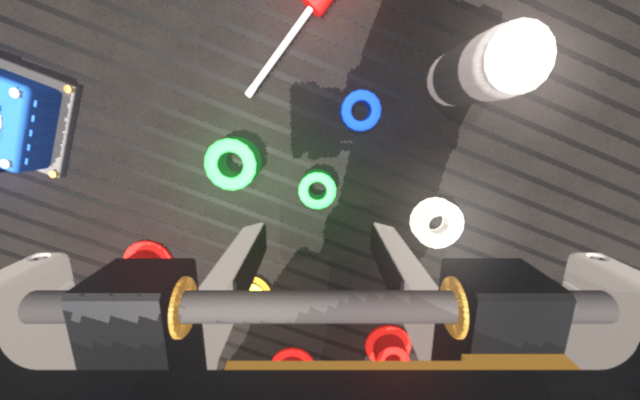

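Wrist view: the small green ring is at (318,190), midway between the fingers. The big green ring is at (232,163), clear of the jaw line.

```bash
cat >> h.py <<'E'
def ringfit(d,box,z,lo=(38,60,60),hi=(88,255,255),dz=.004):
    """hull of colour mask inside box -> points at height z (top rim circle)"""
    u0,v0,u1,v1=box
    m=np.zeros((400,640),np.uint8); h=cv2.cvtColor(d["img"],cv2.COLOR_RGB2HSV)
    m[v0:v1,u0:u1]=cv2.inRange(h,lo,hi)[v0:v1,u0:u1]
    P=cloud(d); m[abs(P[...,2]-z)>dz]=0
    ys,xs=np.nonzero(m); hull=cv2.convexHull(np.c_[xs,ys].astype(np.int32))[:,0]
    w=np.array([onz(d,*p,z) for p in hull])[:,:2]
    (c,r)=cv2.minEnclosingCircle(w.astype(np.float32)); c2,r2=circ(w)
    return np.round(c,4),round(r,4),c2.round(4),round(float(r2),4),len(xs)
E
python3 - <<'E'
from h import *
d=viewer.get_image("wrist")
print(ringfit(d,(290,160,345,222),.024))
E
```

```text
(array([ 0.5965, -0.0775]), 0.0198, array([ 0.5964, -0.0774]), 0.0195, 458)
```

```bash
python3 - <<'E'
from h import *
go([.596,-.078,.029],[np.pi,0,.374])
E
```

```text
t 2.30 tcp [ 0.5928 -0.08    0.1511] [ 3.141e+00 -8.000e-04  3.722e-01] F [ 0.63 -0.53  0.08] w 0.700 
ROW [0.0036, -0.0008, 0.1221] [0.0006, -0.0008, -0.0018] angle 0.1 deg
```

{"api": "servo_tool", "payload": {
  "series": [0.0036,-0.0008,0.05,0,0,0,0.0036,-0.0008,0.095,0,0,0,0.0036,-0.0008,0.115,0,0,0,0.0036,-0.0008,0.122,0,0,0,0.0036,-0.0008,0.122,0,0,0,0.0036,-0.0008,0.122,0,0,0]
}}

```text
t: 3.05
tcp_pos: [0.5969, -0.0782, 0.0305]
tcp_rot: [3.14, -0.003, 0.372]
contact_force: [-0.3, -0.1, -0.0]
width: 0.701
```

{"api": "servo_tool", "payload": {
  "series": [0,0,0,0,0,0,0,0,0,0,0,0,0,0,0,0,0,0,0,0,0,0,0,0,0,0,0,0,0,0],
  "claw": 20,
  "newtons": 20
}}

```text
t: 3.68
tcp_pos: [0.5969, -0.0781, 0.0304]
tcp_rot: [3.14, -0.003, 0.372]
contact_force: [0.3, 0.3, 0.5]
width: 0.217
```

```bash
python3 - <<'E'
from h import *
d=viewer.get_image("wrist"); cv2.imwrite("pics/w2.png",d["img"][:,:,::-1])
go([.596,-.078,.20],[np.pi,0,.374])
print(ringfit(d,(240,200,400,330),.024))
go([.552,.229,.20],[np.pi,0,.374])
E
```

```text
t 3.73 tcp [ 0.5968 -0.0781  0.0304] [ 3.1401e+00 -2.5000e-03  3.7210e-01] F [-0.05  0.08 -0.1 ] w 0.207 
ROW [-0.0003, -0.0002, -0.1696] [0.0015, -0.0025, -0.0019] angle 0.2 deg
(array([ 0.5968, -0.0774]), 0.0199, array([ 0.5966, -0.0772]), 0.0196, 1315)
t 3.73 tcp [ 0.5968 -0.0781  0.0304] [ 3.1401e+00 -2.5000e-03  3.7210e-01] F [-0.05  0.08 -0.1 ] w 0.207 
ROW [0.0703, -0.3022, -0.1698] [0.0015, -0.0025, -0.0019] angle 0.2 deg
```

View pics/w2.png

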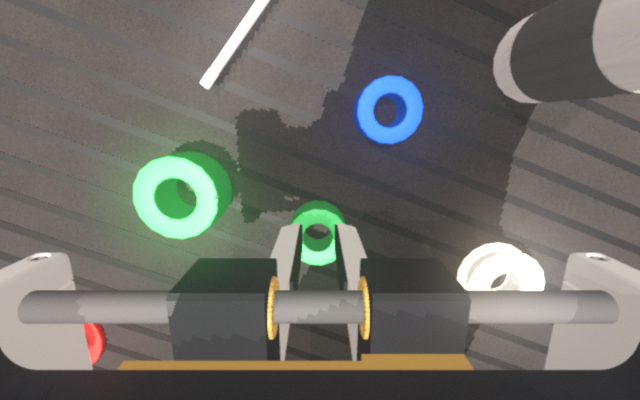

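```bash
python3 - <<'E'
from h import *
d=viewer.get_image("wrist"); P=cloud(d)
for v in (210,222,228,234,240,246,252,260,280):
    print(v,[(u,P[v,u].round(3).tolist()) for u in (292,298,304,318,332,338,346)])
print(d["T"].round(3)); 
cv2.imwrite("pics/w2c.png",cv2.resize(d["img"][190:290,250:390,::-1],None,fx=5,fy=5,interpolation=cv2.INTER_CUBIC))
d=viewer.get_image("scene"); cv2.imwrite("pics/s2c.png",cv2.resize(d["img"][180:300,240:380,::-1],None,fx=5,fy=5,interpolation=cv2.INTER_CUBIC))
E
```

```text
210 [(292, [0.6, -0.056, -0.0]), (298, [0.604, -0.06, 0.008]), (304, [0.608, -0.063, 0.018]), (318, [0.613, -0.071, 0.023]), (332, [0.615, -0.08, 0.019]), (338, [0.613, -0.086, 0.005]), (346, [0.614, -0.092, 0.001])]
222 [(292, [0.599, -0.058, 0.022]), (298, [0.603, -0.062, 0.029]), (304, [0.602, -0.066, 0.022]), (318, [0.605, -0.074, 0.023]), (332, [0.609, -0.082, 0.024]), (338, [0.612, -0.085, 0.029]), (346, [0.606, -0.096, -0.0])]
228 [(292, [0.602, -0.059, 0.04]), (298, [0.603, -0.062, 0.04]), (304, [0.598, -0.067, 0.023]), (318, [0.594, -0.079, -0.001]), (332, [0.605, -0.084, 0.024]), (338, [0.611, -0.084, 0.04]), (346, [0.613, -0.088, 0.041])]
234 [(292, [0.602, -0.06, 0.05]), (298, [0.603, -0.063, 0.049]), (304, [0.59, -0.07, 0.012]), (318, [0.59, -0.08, -0.001]), (332, [0.601, -0.086, 0.021]), (338, [0.61, -0.084, 0.047]), (346, [0.613, -0.088, 0.051])]
240 [(292, [0.602, -0.061, 0.058]), (298, [0.602, -0.064, 0.054]), (304, [0.59, -0.07, 0.022]), (318, [0.587, -0.081, 0.003]), (332, [0.597, -0.087, 0.022]), (338, [0.61, -0.084, 0.055]), (346, [0.613, -0.087, 0.06])]
246 [(29
[... 300 characters left out ...]
3, 0.023]), (318, [0.586, -0.082, 0.022]), (332, [0.59, -0.09, 0.023]), (338, [0.609, -0.083, 0.07]), (346, [0.612, -0.086, 0.073])]
260 [(292, [0.603, -0.062, 0.083]), (298, [0.662, -0.052, 0.208]), (304, [0.577, -0.075, 0.022]), (318, [0.581, -0.084, 0.024]), (332, [0.584, -0.092, 0.023]), (338, [0.605, -0.085, 0.069]), (346, [0.612, -0.085, 0.083])]
280 [(292, [0.602, -0.064, 0.098]), (298, [0.593, -0.069, 0.079]), (304, [0.551, -0.084, -0.0]), (318, [0.556, -0.093, 0.001]), (332, [0.559, -0.104, -0.001]), (338, [0.597, -0.088, 0.073]), (346, [0.61, -0.084, 0.098])]
[[ 0.364  0.905  0.22   0.662]
 [-0.931  0.354  0.087 -0.052]
 [ 0.001 -0.237  0.971  0.208]
 [ 0.     0.     0.     1.   ]]
```

View pics/w2c.png

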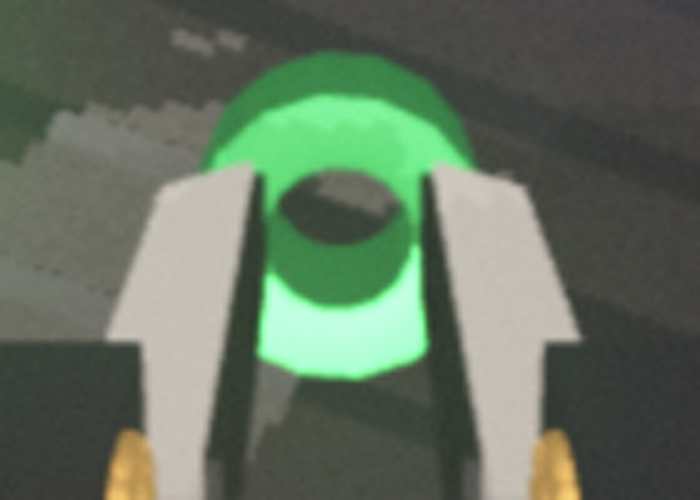

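View pics/s2c.png

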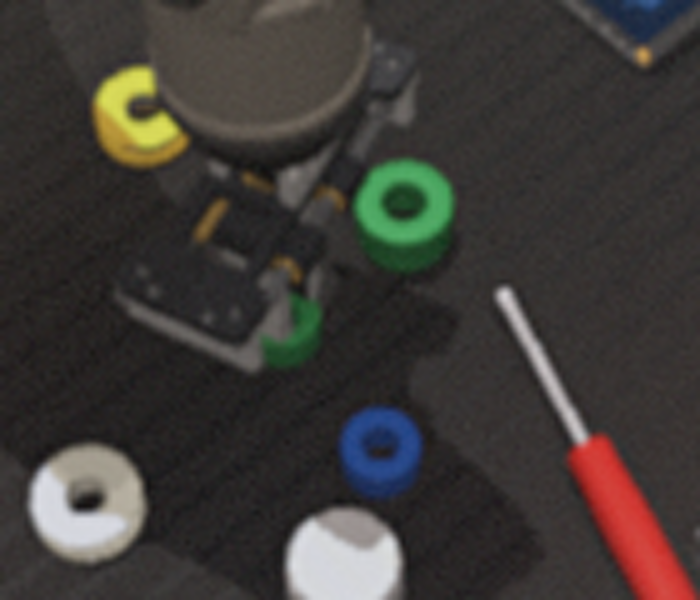

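```bash
python3 - <<'E'
from h import *
d=viewer.get_image("wrist"); P=cloud(d); s=status.observe()
R0=R.from_euler("xyz",s["tcp_rot"]); print(s["width"],s["tcp_pos"])
for v in range(216,236,1):
    print(v,[(u,(R0.inv().apply(P[v,u]-s["tcp_pos"])*1000).round(0).tolist(), d["img"][v,u].tolist()) for u in (296,299,303,340)])
E
```

```text
0.20208696128590584 [ 0.59685884 -0.07814646  0.03043596]
216 [(296, [13.0, -15.0, 10.0], [63, 136, 76]), (299, [13.0, -13.0, 9.0], [99, 218, 123]), (303, [13.0, -10.0, 8.0], [108, 229, 134]), (340, [12.0, 14.0, 11.0], [59, 131, 72])]
217 [(296, [12.0, -15.0, 9.0], [72, 162, 88]), (299, [13.0, -13.0, 7.0], [103, 224, 127]), (303, [13.0, -10.0, 8.0], [109, 229, 135]), (340, [12.0, 13.0, 10.0], [60, 133, 74])]
218 [(296, [12.0, -15.0, 7.0], [86, 195, 108]), (299, [12.0, -13.0, 8.0], [105, 226, 130]), (303, [12.0, -10.0, 7.0], [105, 227, 131]), (340, [12.0, 13.0, 9.0], [68, 151, 83])]
219 [(296, [12.0, -15.0, 7.0], [97, 216, 121]), (299, [12.0, -13.0, 7.0], [106, 227, 132]), (303, [11.0, -10.0, 8.0], [104, 227, 130]), (340, [11.0, 13.0, 9.0], [87, 194, 108])]
220 [(296, [11.0, -15.0, 8.0], [101, 222, 126]), (299, [11.0, -13.0, 7.0], [104, 226, 130]), (303, [10.0, -10.0, 9.0], [105, 227, 130]), (340, [11.0, 13.0, 8.0], [103, 226, 130])]
221 [(296, [10.0, -15.0, 8.0], [103, 223, 128]), (299, [10.0, -13.0, 8.0], [109, 222, 130]), (303, [10.0, -10.0, 8.0], [104, 226, 130]), (340, [10.0, 13.
[... 1882 characters left out ...]
[197, 191, 181]), (299, [11.0, -12.0, -16.0], [150, 148, 138]), (303, [7.0, -10.0, -5.0], [63, 123, 72]), (340, [11.0, 12.0, -16.0], [197, 190, 181])]
233 [(296, [12.0, -13.0, -19.0], [197, 192, 181]), (299, [11.0, -11.0, -17.0], [145, 142, 131]), (303, [6.0, -10.0, -3.0], [55, 101, 61]), (340, [11.0, 12.0, -17.0], [196, 191, 180])]
234 [(296, [12.0, -13.0, -20.0], [197, 192, 182]), (299, [11.0, -11.0, -18.0], [131, 129, 120]), (303, [6.0, -10.0, -4.0], [53, 95, 60]), (340, [12.0, 11.0, -20.0], [196, 190, 180])]
235 [(296, [11.0, -13.0, -21.0], [196, 191, 179]), (299, [11.0, -11.0, -19.0], [120, 120, 111]), (303, [5.0, -10.0, -4.0], [57, 99, 63]), (340, [12.0, 11.0, -21.0], [195, 189, 179])]
```

The fingers closed to the commanded 20%, not the 43% that a 40 mm ring would give. The wrist depth puts the fingertips level with the reported TCP, not 25 mm ahead of it. So the tips are about 6 mm above the ring, and nothing was touched. I will reopen and go down by the seen tips.

{"api": "servo_tool", "payload": {
  "series": [0,0,0,0,0,0,0,0,0,0,0,0,0,0,0,0,0,0,0,0,0,0,0,0],
  "claw": 70
}}

```text
t: 4.38
tcp_pos: [0.5969, -0.0781, 0.0304]
tcp_rot: [3.14, -0.003, 0.372]
contact_force: [0.2, 0.2, -0.6]
width: 0.589
```

{"api": "servo_tool", "payload": {
  "series": [0,0,0.008,0,0,0,0,0,0.016,0,0,0,0,0,0.022,0,0,0,0,0,0.022,0,0,0]
}}

```text
t: 4.88
tcp_pos: [0.5965, -0.0781, 0.0077]
tcp_rot: [3.141, -0.002, 0.372]
contact_force: [-0.9, -0.6, -0.2]
width: 0.702
```

```bash
python3 - <<'E'
from h import *
d=viewer.get_image("wrist"); P=cloud(d); s=status.observe(); cv2.imwrite("pics/w3.png",d["img"][:,:,::-1])
go([.596,-.078,.005])
E
```

```text
t 4.92 tcp [ 0.5968 -0.0781  0.0081] [ 3.1404e+00 -2.1000e-03  3.7220e-01] F [-0.33 -0.25 -1.48] w 0.702 
ROW [-0.0007, -0.0004, 0.0031] [0.0, 0.0, 0.0] angle 0.0 deg
```

View pics/w3.png

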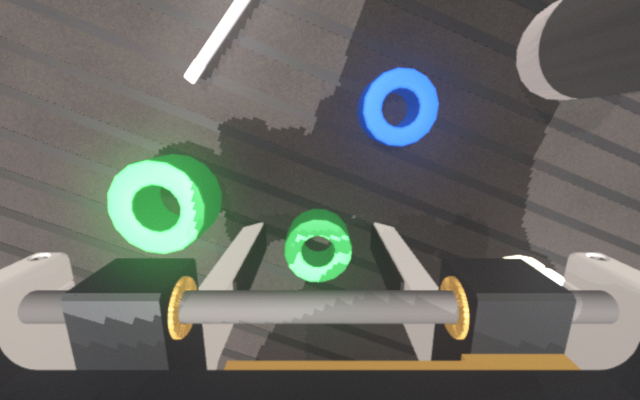

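No bench contact with TCP at 8 mm, which confirms the tips are at TCP level. The ring at (318,245) lies between the fingers, so I close.

{"api": "servo_tool", "payload": {
  "series": [0,0,0.002,0,0,0,0,0,0.002,0,0,0,0,0,0.002,0,0,0,0,0,0.002,0,0,0,0,0,0.002,0,0,0,0,0,0.002,0,0,0],
  "claw": 15,
  "newtons": 20
}}

```text
t: 5.68
tcp_pos: [0.5968, -0.0781, 0.0062]
tcp_rot: [3.14, -0.002, 0.372]
contact_force: [-1.1, 0.2, 2.1]
width: 0.425
```

{"api": "servo_tool", "payload": {
  "series": [0,0,-0.06,0,0,0,0,0,-0.12,0,0,0,0,0,-0.18,0,0,0,0,0,-0.2,0,0,0,0,0,-0.2,0,0,0]
}}

```text
t: 6.3
tcp_pos: [0.597, -0.0781, 0.2077]
tcp_rot: [3.139, -0.005, 0.372]
contact_force: [-0.8, -0.1, -1.8]
width: 0.428
```

```bash
python3 - <<'E'
from h import *
d=viewer.get_image("wrist"); s=status.observe(); cv2.imwrite("pics/w4.png",d["img"][:,:,::-1])
go([.552,.229,.20],[np.pi,0,.374])
E
```

```text
t 6.35 tcp [ 0.5963 -0.0781  0.2061] [ 3.140e+00 -2.600e-03  3.721e-01] F [ 0.41 -0.24 -1.16] w 0.420 
ROW [0.0704, -0.3022, 0.0058] [0.0016, -0.0026, -0.0019] angle 0.2 deg
```

View pics/w4.png

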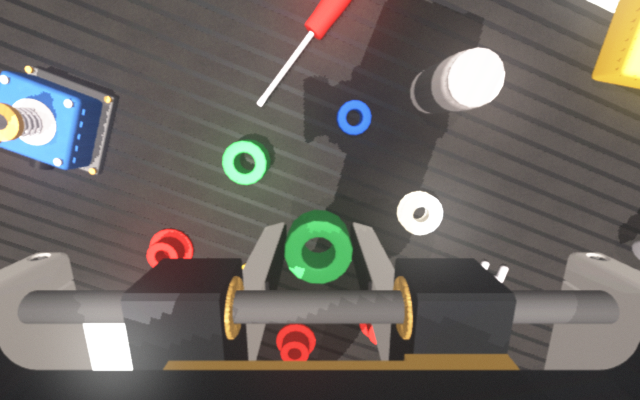

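```bash
python3 - <<'E'
from h import *
d=viewer.get_image("wrist"); s=status.observe(); z=s["tcp_pos"][2]+.018
c=ringfit(d,(270,200,370,300),z,dz=.008); print(c, s["tcp_pos"])
R0=R.from_euler("xyz",s["tcp_rot"]); print((R0.inv().apply(np.r_[c[2],z]-s["tcp_pos"])).round(4))
P=cloud(d); m=mask(d,"green")>0; m[:200]=0; print(np.percentile(P[m][:,2],[20,50,80])-s["tcp_pos"][2])
go([.496,.207,.20],[np.pi,0,.374])
E
```

```text
(array([ 0.5966, -0.0772]), 0.0206, array([ 0.5966, -0.0772]), 0.0202, 2998) [ 0.59577317 -0.07804503  0.20517217]
[ 0.0011 -0.0005 -0.018 ]
[0.01099155 0.01727131 0.01798033]
t 6.40 tcp [ 0.5958 -0.078   0.2052] [ 3.1407e+00 -1.1000e-03  3.7220e-01] F [-0.17  0.8  -0.25] w 0.425 
ROW [0.0107, -0.3018, 0.0049] [0.0009, -0.0011, -0.0018] angle 0.1 deg
```

{"api": "servo_tool", "payload": {
  "series": [0.011,-0.06,0.005,0,0,0,0.011,-0.12,0.005,0,0,0,0.011,-0.18,0.005,0,0,0,0.011,-0.24,0.005,0,0,0,0.011,-0.29,0.005,0,0,0,0.011,-0.302,0.005,0,0,0,0.011,-0.302,0.005,0,0,0,0.011,-0.302,0.005,0,0,0,0.011,-0.302,0.005,0,0,0]
}}

```text
t: 7.52
tcp_pos: [0.4967, 0.2059, 0.1996]
tcp_rot: [3.14, -0.001, 0.37]
contact_force: [0.1, -0.9, -0.7]
width: 0.427
```

```bash
python3 - <<'E'
from h import *
d=viewer.get_image("wrist"); s=status.observe(); cv2.imwrite("pics/w5.png",d["img"][:,:,::-1]); P=cloud(d)
go([.552,.229,.20],[np.pi,0,.374])
z=s["tcp_pos"][2]+.018
c=ringfit(d,(260,200,380,300),z,dz=.008); print(c)
R0=R.from_euler("xyz",s["tcp_rot"]); print((R0.inv().apply(np.r_[c[2],z]-s["tcp_pos"])).round(4))
m=(abs(P[...,0]-.555)<.05)&(abs(P[...,1]-.225)<.05)
for lo,hi in ((.08,.092),(.1,.125),(.125,.136),(.136,.142),(.142,.146),(.144,.152)):
    k=m&(P[...,2]>lo)&(P[...,2]<hi); q=P[k]; v,u=np.nonzero(k)
    if len(q): print(lo,len(q),q.mean(0).round(4),q.min(0).round(4),q.max(0).round(4),"px",u.mean().round(1),v.mean().round(1),v.min(),v.max())
cv2.imwrite("pics/w5c.png",cv2.resize(d["img"][60:200,220:400,::-1],None,fx=4,fy=4,interpolation=cv2.INTER_CUBIC))
E
```

```text
t 7.58 tcp [0.4966 0.2061 0.1997] [ 3.1405e+00 -8.0000e-04  3.7030e-01] F [ 0.43  0.05 -0.68] w 0.425 
ROW [0.0599, -0.0013, -0.0002] [0.0011, -0.0008, -0.0037] angle 0.2 deg
(array([0.4965, 0.2064]), 0.0196, array([0.4965, 0.2065]), 0.0193, 2584)
[ 0.     -0.0004 -0.018 ]
0.08 810 [0.5551 0.2343 0.0851] [0.5362 0.2164 0.0826] [0.572  0.2522 0.0872] px 313.1 130.1 112 150
0.125 63 [0.5547 0.2344 0.1339] [0.5459 0.2261 0.1314] [0.5623 0.2425 0.136 ] px 311.9 132.0 123 143
0.136 179 [0.5543 0.2341 0.1388] [0.547  0.2269 0.1361] [0.5616 0.2413 0.142 ] px 311.9 132.9 123 142
0.142 102 [0.5543 0.2342 0.1441] [0.5499 0.2296 0.142 ] [0.5582 0.2387 0.146 ] px 311.6 133.0 127 139
0.144 65 [0.5542 0.2342 0.1452] [0.5507 0.2309 0.1441] [0.5573 0.2377 0.1466] px 311.6 133.2 129 138
```

View pics/w5.png

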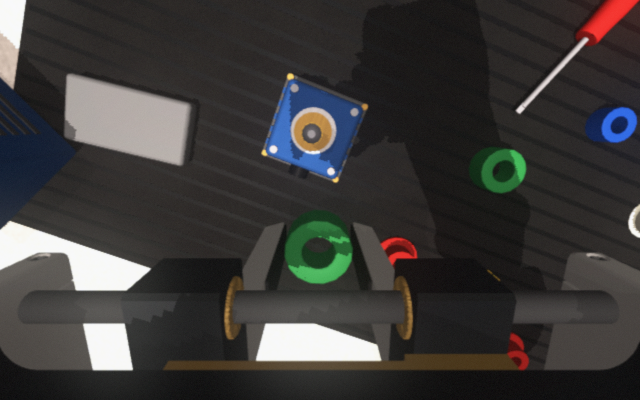

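View pics/w5c.png

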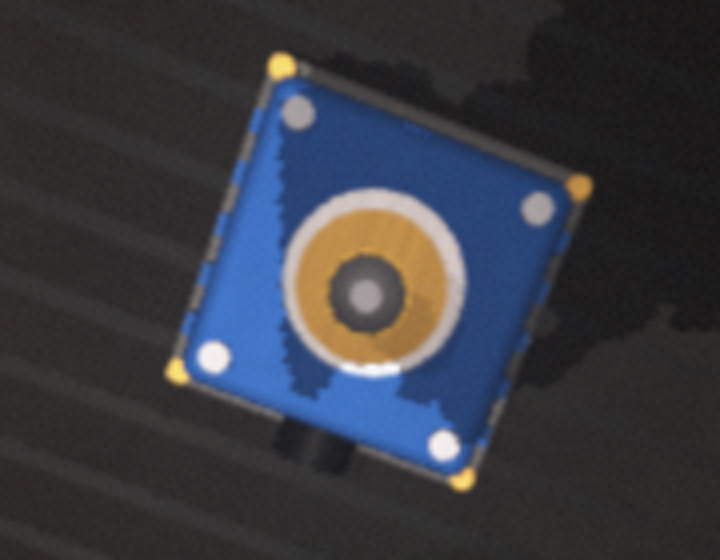

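Wrist view: the spindle tip is at (312,133), on the seat's axis at about (0.554, 0.234), with heights matching (seat 0.085, tip 0.146). The held ring is at (318,250). The gearbox is yawed, which does not matter here. I move over it.

```bash
python3 - <<'E'
from h import *
go([.554,.2335,.165],[np.pi,0,.372])
E
```

```text
t 7.58 tcp [0.4966 0.2061 0.1997] [ 3.1405e+00 -8.0000e-04  3.7030e-01] F [ 0.43  0.05 -0.68] w 0.425 
ROW [0.0634, -0.0048, 0.0348] [0.001, -0.0008, -0.0017] angle 0.1 deg
```

{"api": "servo_tool", "payload": {
  "series": [0.04,-0.0048,0.01,0,0,0,0.0634,-0.0048,0.02,0,0,0,0.0634,-0.0048,0.0348,0.001,-0.001,-0.002,0.0634,-0.0048,0.0348,0.001,-0.001,-0.002,0.0634,-0.0048,0.0348,0.001,-0.001,-0.002]
}}

```text
t: 8.2
tcp_pos: [0.5537, 0.2331, 0.1654]
tcp_rot: [3.141, -0.0, 0.372]
contact_force: [-0.3, -0.9, 0.2]
width: 0.422
```

```bash
python3 - <<'E'
from h import *
go([.554,.2335,.14],[np.pi,0,.372])
for n,b in (("scene",(110,210,310,430)),("wrist",(180,320,240,400)),("top",(170,260,200,300))):
    d=viewer.get_image(n); cv2.imwrite(f"pics/{n}6.png",cv2.resize(d["img"][b[0]:b[1],b[2]:b[3],::-1],None,fx=5,fy=5,interpolation=cv2.INTER_CUBIC)[:600,:800])
E
```

```text
t 8.20 tcp [0.5537 0.2331 0.1654] [ 3.1414 -0.      0.3721] F [-0.34 -0.88  0.19] w 0.422 
ROW [0.0004, -0.0002, 0.0254] [0.0002, -0.0, 0.0001] angle 0.0 deg
```

View pics/scene6.png

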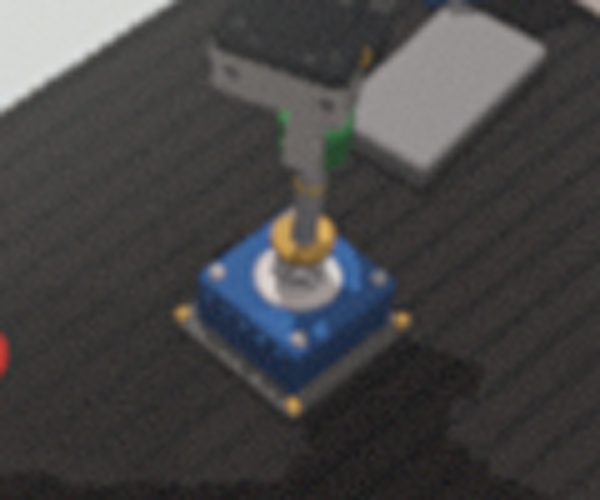

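View pics/wrist6.png

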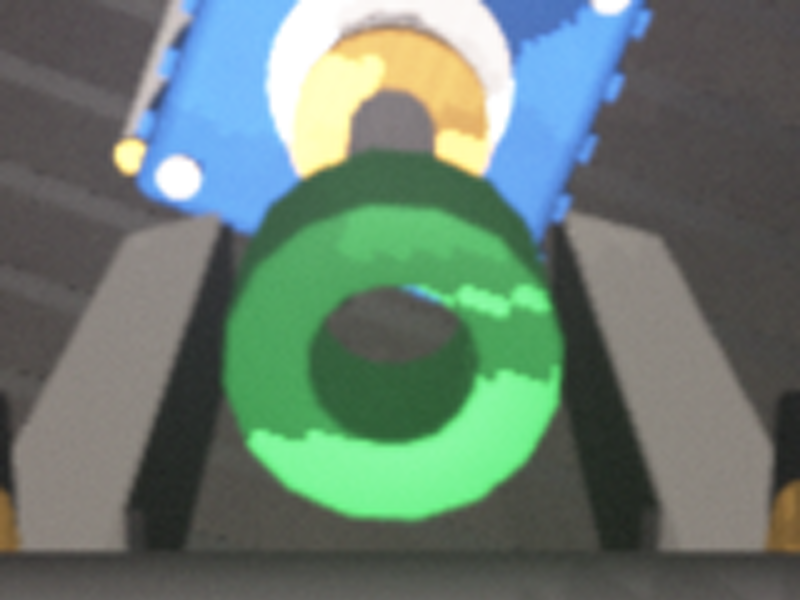

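Both views show the spindle axis lined up with the ring. I lower slowly past the taper.

{"api": "servo_tool", "payload": {
  "series": [0.0004,-0.0002,0.01,0,0,0,0.0004,-0.0002,0.016,0,0,0,0.0004,-0.0002,0.022,0,0,0,0.0004,-0.0002,0.028,0,0,0,0.0004,-0.0002,0.032,0,0,0,0.0004,-0.0002,0.032,0,0,0]
}}

```text
t: 9.1
tcp_pos: [0.5543, 0.2338, 0.1334]
tcp_rot: [3.141, -0.0, 0.372]
contact_force: [0.6, -0.2, -0.7]
width: 0.427
```

```bash
python3 - <<'E'
from h import *
go([.554,.2335,.094],[np.pi,0,.372])
print(status.observe()["wrist_torque"].round(2))
E
```

```text
t 9.10 tcp [0.5543 0.2338 0.1334] [ 3.1414e+00 -4.0000e-04  3.7230e-01] F [ 0.58 -0.17 -0.67] w 0.427 
ROW [-0.0004, 0.0002, 0.0394] [0.0002, -0.0004, 0.0003] angle 0.0 deg
[ 0.05 -0.03  0.03]
```

{"api": "servo_tool", "payload": {
  "series": [0,0,0.01,0,0,0,0,0,0.02,0,0,0,0,0,0.03,0,0,0,0,0,0.037,0,0,0,0,0,0.0395,0,0,0,0,0,0.0405,0,0,0,0,0,0.041,0,0,0,0,0,0.041,0,0,0]
}}

```text
t: 10.1
tcp_pos: [0.5544, 0.2338, 0.0926]
tcp_rot: [3.141, -0.001, 0.372]
contact_force: [0.5, -0.5, -0.7]
width: 0.422
```

```bash
python3 - <<'E'
from h import *
d=viewer.get_image("wrist"); cv2.imwrite("pics/w7.png",d["img"][:,:,::-1])
go([.554,.2335,.091],[np.pi,0,.372]); P=cloud(d); m=mask(d,"green")>0; m[:190]=0;m[:,:250]=0;m[:,390:]=0; print(np.percentile(P[m][:,2],[50,80,95]))
E
```

```text
t 10.15 tcp [0.5544 0.2338 0.0926] [ 3.1414e+00 -7.0000e-04  3.7230e-01] F [ 0.43 -0.21 -0.37] w 0.423 
ROW [-0.0005, 0.0001, 0.0016] [0.0002, -0.0007, 0.0003] angle 0.0 deg
[0.10928846 0.10982426 0.11035482]
```

View pics/w7.png

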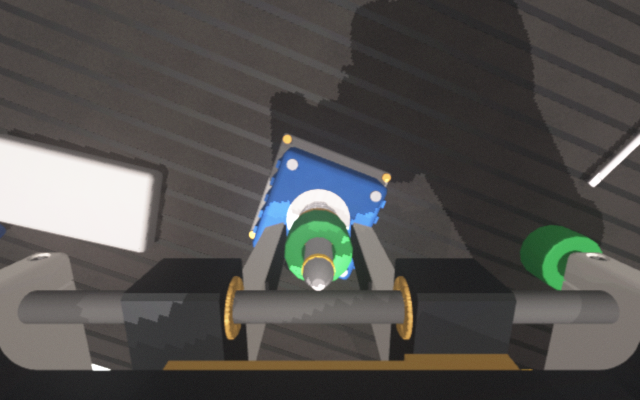

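The ring is on the spindle with its top at about 0.110, essentially home. I will touch down lightly, then let go.

{"api": "servo_tool", "payload": {
  "series": [0,0,0.0008,0,0,0,0,0,0.0014,0,0,0,0,0,0.0014,0,0,0]
}}

```text
t: 10.52
tcp_pos: [0.5545, 0.2338, 0.0913]
tcp_rot: [3.141, -0.001, 0.372]
contact_force: [-0.2, 0.1, 2.3]
width: 0.423
```

{"api": "servo_tool", "payload": {
  "series": [0,0,0,0,0,0,0,0,0,0,0,0,0,0,0,0,0,0,0,0,0,0,0,0,0,0,0,0,0,0],
  "claw": 75
}}

```text
t: 11.15
tcp_pos: [0.5545, 0.2339, 0.0913]
tcp_rot: [3.141, -0.001, 0.372]
contact_force: [-0.5, -0.1, 0.5]
width: 0.752
```

{"api": "servo_tool", "payload": {
  "series": [0,0,-0.03,0,0,0,0,0,-0.07,0,0,0,0,0,-0.12,0,0,0,0,0,-0.12,0,0,0,-0.04,0,-0.12,0,0,0,-0.06,0,-0.12,0,0,0,-0.06,0,-0.12,0,0,0]
}}

```text
t: 12.02
tcp_pos: [0.4977, 0.2114, 0.211]
tcp_rot: [3.141, -0.001, 0.372]
contact_force: [0.9, 0.0, 0.1]
width: 0.749
```

```bash
python3 - <<'E'
from h import *
d=viewer.get_image("wrist"); s=status.observe(); cv2.imwrite("pics/w8.png",d["img"][:,:,::-1]); P=cloud(d)
print(ringfit(d,(250,60,400,210),.110))
m=(abs(P[...,0]-.554)<.04)&(abs(P[...,1]-.234)<.04)
for lo,hi in ((.104,.114),(.136,.142),(.142,.149)):
    k=m&(P[...,2]>lo)&(P[...,2]<hi); q=P[k]
    if len(q): print(lo,len(q),q.mean(0).round(4),q.min(0).round(4),q.max(0).round(4),np.median(q[:,2]))
d=viewer.get_image("scene"); cv2.imwrite("pics/s8.png",cv2.resize(d["img"][110:230,310:430,::-1],None,fx=5,fy=5,interpolation=cv2.INTER_CUBIC))
go([.437,-.232,.16],[np.pi,0,.372])
E
```

```text
(array([0.553 , 0.2341]), 0.0195, array([0.5532, 0.2341]), 0.0191, 1084)
0.104 1157 [0.5537 0.2341 0.1089] [0.5339 0.2145 0.104 ] [0.5729 0.2536 0.1113] 0.10892521377294673
0.136 161 [0.5542 0.2343 0.1388] [0.5465 0.2271 0.136 ] [0.5612 0.2416 0.1419] 0.1387553673102999
0.142 96 [0.5543 0.2344 0.1443] [0.5494 0.2301 0.1421] [0.5581 0.2392 0.1469] 0.14461297716507146
t 12.12 tcp [0.499  0.212  0.2111] [ 3.1414e+00 -1.1000e-03  3.7210e-01] F [ 0.66  0.11 -0.59] w 0.746 
ROW [-0.2192, 0.3911, 0.0509] [0.0002, -0.0011, 0.0001] angle 0.1 deg
```

View pics/w8.png

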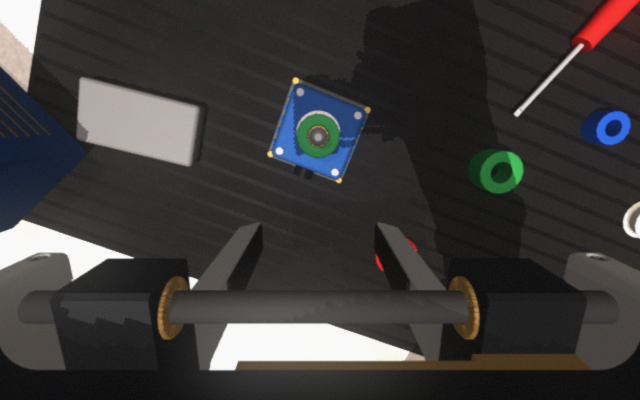

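View pics/s8.png

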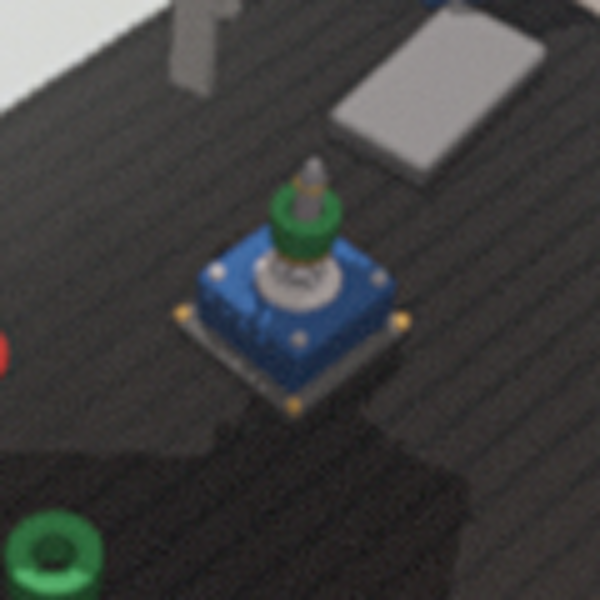

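The spacer is home: top at 0.109–0.110, seat hidden under it, and it was released. Now to the rightmost red collar.

{"api": "servo_tool", "payload": {
  "series": [-0.025,0.055,0,0,0,0,-0.055,0.11,0,0,0,0,-0.085,0.165,0,0,0,0,-0.12,0.22,0,0,0,0,-0.15,0.275,0.02,0,0,0,-0.18,0.33,0.04,0,0,0,-0.21,0.38,0.05,0,0,0,-0.219,0.391,0.051,0,0,0,-0.219,0.391,0.051,0,0,0,-0.219,0.391,0.051,0,0,0]
}}

```text
t: 13.38
tcp_pos: [0.4379, -0.231, 0.1598]
tcp_rot: [-3.142, -0.001, 0.373]
contact_force: [-0.3, -0.4, -0.2]
width: 0.749
```

```bash
python3 - <<'E'
from h import *
d=viewer.get_image("wrist"); s=status.observe(); cv2.imwrite("pics/w9.png",d["img"][:,:,::-1]); P=cloud(d)
go([.437,-.232,.16],[np.pi,0,.372])
for z,dz in ((.030,.004),(.006,.004)):
  print(ringfit(d,(270,150,370,250),z,(0,80,50),(8,255,255),dz))
E
```

```text
t 13.43 tcp [ 0.438  -0.2307  0.1599] [ 3.1415e+00 -1.4000e-03  3.7380e-01] F [ 0.43 -0.76  0.21] w 0.754 
ROW [-0.0014, 0.0008, -0.0001] [0.0001, -0.0014, 0.0018] angle 0.1 deg
(array([ 0.4384, -0.2341]), 0.0198, array([ 0.4385, -0.2342]), 0.0195, 842)
(array([ 0.4385, -0.2342]), 0.0288, array([ 0.4385, -0.2342]), 0.0284, 848)
```

View pics/w9.png

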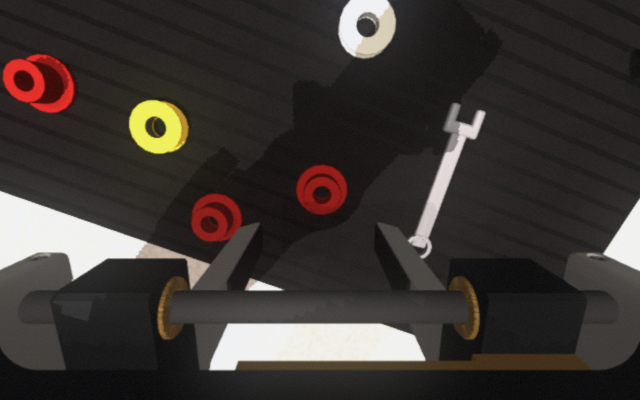

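```bash
python3 - <<'E'
from h import *
d=viewer.get_image("wrist"); P=cloud(d); s=status.observe()
R0=R.from_euler("xyz",s["tcp_rot"])
for p in ((245,412),(240,421),(225,428),(200,437)): print((R0.inv().apply(P[p]-[.4385,-.2342,0])).round(3),P[p].round(3))
go([.4385,-.2342,.008],[np.pi,0,.372])
E
```

```text
[-0.07   0.108  0.001] [ 0.413 -0.361 -0.001]
[-0.06   0.115 -0.008] [ 0.425 -0.363  0.008]
[-0.042  0.123 -0.006] [ 0.444 -0.364  0.006]
[-0.012  0.13  -0.006] [ 0.475 -0.36   0.006]
t 13.47 tcp [ 0.4379 -0.2307  0.16  ] [ 3.1414e+00 -1.4000e-03  3.7390e-01] F [ 0.43 -0.24  0.92] w 0.752 
ROW [-0.0009, 0.0034, 0.152] [0.0002, -0.0014, 0.0019] angle 0.1 deg
```

{"api": "servo_tool", "payload": {
  "series": [-0.001,0.0034,0.05,0,-0.001,0.002,-0.001,0.0034,0.1,0,-0.001,0.002,-0.001,0.0034,0.135,0,-0.001,0.002,-0.001,0.0034,0.148,0,-0.001,0.002,-0.001,0.0034,0.152,0,-0.001,0.002,-0.001,0.0034,0.152,0,-0.001,0.002]
}}

```text
t: 14.22
tcp_pos: [0.4392, -0.2343, 0.009]
tcp_rot: [3.14, -0.001, 0.372]
contact_force: [0.5, 0.2, -0.0]
width: 0.751
```

```bash
python3 - <<'E'
from h import *
d=viewer.get_image("wrist"); cv2.imwrite("pics/w10.png",d["img"][:,:,::-1])
go([.4385,-.2342,.008],[np.pi,0,.372])
E
```

```text
t 14.28 tcp [ 0.4392 -0.2344  0.0091] [ 3.1402e+00 -1.7000e-03  3.7210e-01] F [-0.04  0.07 -0.16] w 0.753 
ROW [-0.0006, -0.0005, 0.0011] [0.0014, -0.0017, 0.0001] angle 0.1 deg
```

View pics/w10.png

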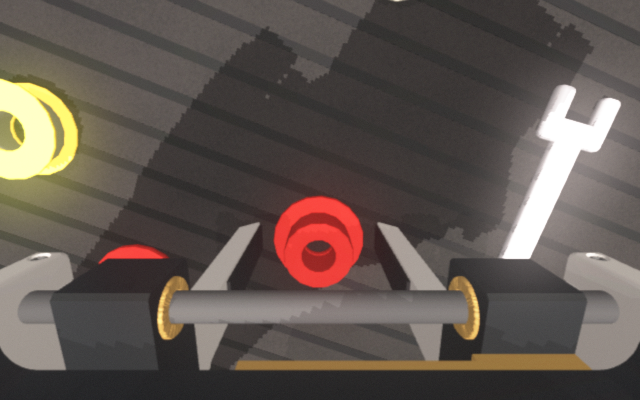

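The collar at (318,240) is between the open fingers. I close on the hub.

{"api": "servo_tool", "payload": {
  "series": [-0.0006,-0.0005,0.001,0,0,0,-0.0006,-0.0005,0.001,0,0,0,-0.0006,-0.0005,0.001,0,0,0,-0.0006,-0.0005,0.001,0,0,0,-0.0006,-0.0005,0.001,0,0,0,-0.0006,-0.0005,0.001,0,0,0,-0.0006,-0.0005,0.001,0,0,0],
  "claw": 15,
  "newtons": 40
}}

```text
t: 15.15
tcp_pos: [0.4386, -0.2342, 0.0083]
tcp_rot: [3.14, -0.002, 0.372]
contact_force: [-1.5, 0.3, 5.8]
width: 0.426
```

{"api": "servo_tool", "payload": {
  "series": [0,0,-0.06,0,0,0,0,0,-0.12,0,0,0,0,0,-0.18,0,0,0,0,0,-0.195,0,0,0,0,0,-0.195,0,0,0,0,0,-0.195,0,0,0]
}}

```text
t: 15.9
tcp_pos: [0.4373, -0.2337, 0.2015]
tcp_rot: [-3.141, 0.0, 0.372]
contact_force: [0.1, -0.6, -2.3]
width: 0.419
```

```bash
cat >> h.py <<'E'
def held():
    d=viewer.get_image("wrist"); s=status.observe(); R0=R.from_euler("xyz",s["tcp_rot"]); P=cloud(d)
    h=cv2.cvtColor(d["img"],cv2.COLOR_RGB2HSV); m=cv2.inRange(h,(0,80,40),(9,255,255))>0
    Q=R0.inv().apply((P-s["tcp_pos"]).reshape(-1,3)).reshape(P.shape)
    m&=(abs(Q[...,0])<.035)&(abs(Q[...,1])<.035)&(abs(Q[...,2])<.04)
    q=Q[m]; hist=np.histogram(q[:,2],bins=np.arange(-.032,.012,.002)); print("tool z hist",list(zip((hist[1]*1000).round().astype(int).tolist(),hist[0].tolist())))
    zt=np.median(q[q[:,2]<np.percentile(q[:,2],5)+.004][:,2]); t=q[abs(q[:,2]-zt)<.003]
    hull=cv2.convexHull((t[:,:2]*1e5).astype(np.int32))[:,0]/1e5
    print("hub top tool z",zt.round(4),"centre",np.round(cv2.minEnclosingCircle(hull.astype(np.float32))[0],4),circ(hull), len(t))
    return d
E
python3 - <<'E'
from h import *
d=held(); cv2.imwrite("pics/w11.png",d["img"][:,:,::-1])
go([.498,.211,.21],[np.pi,0,.372])
E
```

```text
tool z hist [(-32, 0), (-30, 0), (-28, 0), (-26, 0), (-24, 44), (-22, 2191), (-20, 585), (-18, 124), (-16, 109), (-14, 103), (-12, 101), (-10, 109), (-8, 95), (-6, 99), (-4, 92), (-2, 94), (0, 104), (2, 1094), (4, 329), (6, 44), (8, 3)]
hub top tool z -0.0206 centre [-0.001  -0.0005] (array([-0.00079737, -0.00058248]), np.float64(0.019831209952092383)) 2853
t 15.95 tcp [ 0.4373 -0.2337  0.2014] [-3.1411e+00  4.0000e-04  3.7220e-01] F [-0.39  0.3  -0.96] w 0.423 
ROW [0.2183, -0.3922, -0.0085] [-0.0005, 0.0004, 0.0002] angle 0.0 deg
```

View pics/w11.png

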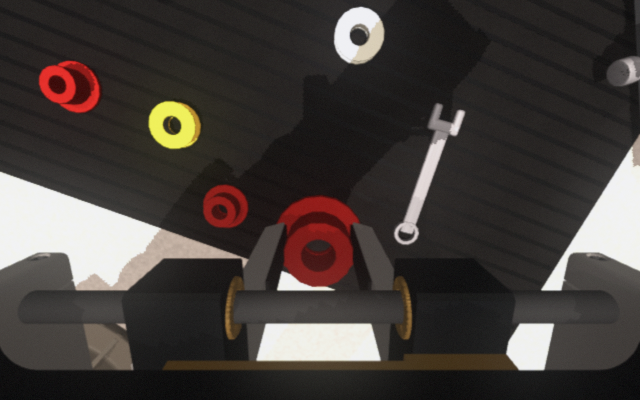

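The collar is held (opening 0.425, i.e. 40 mm): hub top 21 mm behind TCP, so the underside is about 8 mm ahead. I carry it to the spindle.

{"api": "servo_tool", "payload": {
  "series": [0.025,-0.055,0,0,0,0,0.055,-0.11,0,0,0,0,0.085,-0.165,0,0,0,0,0.12,-0.22,0,0,0,0,0.15,-0.275,0,0,0,0,0.18,-0.33,-0.008,0,0,0,0.21,-0.38,-0.008,0,0,0,0.218,-0.392,-0.008,0,0,0,0.218,-0.392,-0.008,0,0,0,0.218,-0.392,-0.008,0,0,0]
}}

```text
t: 17.2
tcp_pos: [0.4977, 0.2088, 0.2088]
tcp_rot: [3.142, 0.002, 0.37]
contact_force: [-0.5, -0.2, -0.9]
width: 0.423
```

```bash
python3 - <<'E'
from h import *
d=held(); cv2.imwrite("pics/w12.png",d["img"][:,:,::-1]); P=cloud(d)
m=(abs(P[...,0]-.554)<.04)&(abs(P[...,1]-.234)<.04)
for lo,hi in ((.104,.114),(.136,.142),(.142,.149)):
    k=m&(P[...,2]>lo)&(P[...,2]<hi); q=P[k]
    if len(q): print(lo,len(q),q.mean(0).round(4),q.min(0).round(4),q.max(0).round(4))
go([.5552,.2343,.168],[np.pi,0,.372])
E
```

```text
tool z hist [(-32, 0), (-30, 0), (-28, 0), (-26, 0), (-24, 11), (-22, 1729), (-20, 1031), (-18, 138), (-16, 98), (-14, 93), (-12, 87), (-10, 96), (-8, 91), (-6, 71), (-4, 79), (-2, 103), (0, 69), (2, 866), (4, 547), (6, 57), (8, 8)]
hub top tool z -0.0202 centre [-0.0011 -0.0005] (array([-0.00090763, -0.00056363]), np.float64(0.01979116212922995)) 2840
0.104 1191 [0.5539 0.234  0.1089] [0.5341 0.2144 0.1046] [0.5732 0.2536 0.1117]
0.136 158 [0.5544 0.2344 0.1389] [0.5472 0.2265 0.136 ] [0.5617 0.2416 0.142 ]
0.142 102 [0.5542 0.2342 0.1443] [0.5498 0.2296 0.142 ] [0.5583 0.2387 0.1468]
t 17.25 tcp [0.4977 0.2088 0.2091] [3.1415e+00 1.4000e-03 3.7010e-01] F [ 0.06 -0.92 -1.8 ] w 0.423 
ROW [0.0628, -0.003, 0.041] [0.0001, 0.0014, -0.0019] angle 0.1 deg
```

View pics/w12.png

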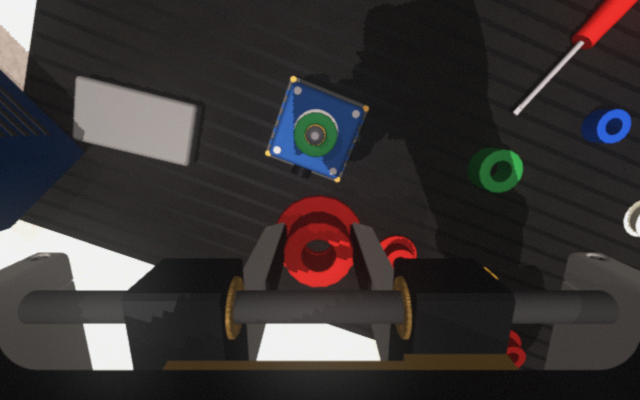

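{"api": "servo_tool", "payload": {
  "series": [0.04,-0.003,0.01,0,0,0,0.0628,-0.003,0.025,0,0,0,0.0628,-0.003,0.04,0,0.0014,-0.002,0.0628,-0.003,0.041,0,0.0014,-0.002,0.0628,-0.003,0.041,0,0.0014,-0.002]
}}

```text
t: 17.88
tcp_pos: [0.5549, 0.2337, 0.1685]
tcp_rot: [3.141, -0.0, 0.372]
contact_force: [0.1, 0.3, -1.2]
width: 0.422
```

```bash
python3 - <<'E'
from h import *
go([.5552,.2343,.134],[np.pi,0,.372])
E
```

```text
t 17.88 tcp [0.5549 0.2337 0.1685] [ 3.1412e+00 -3.0000e-04  3.7170e-01] F [ 0.06  0.34 -1.21] w 0.422 
ROW [0.0005, -0.0004, 0.0345] [0.0004, -0.0003, -0.0003] angle 0.0 deg
```

{"api": "servo_tool", "payload": {
  "series": [0.0005,-0.0004,0.01,0,0,0,0.0005,-0.0004,0.017,0,0,0,0.0005,-0.0004,0.023,0,0,0,0.0005,-0.0004,0.029,0,0,0,0.0005,-0.0004,0.034,0,0,0,0.0005,-0.0004,0.034,0,0,0]
}}

```text
t: 18.62
tcp_pos: [0.555, 0.2342, 0.1341]
tcp_rot: [3.141, 0.0, 0.372]
contact_force: [0.1, -0.8, -1.5]
width: 0.42
```

```bash
python3 - <<'E'
from h import *
go([.5552,.2343,.119],[np.pi,0,.372]);print(status.observe()["wrist_torque"].round(2))
E
```

```text
t 18.62 tcp [0.555  0.2342 0.1341] [3.1413e+00 4.0000e-04 3.7170e-01] F [ 0.1  -0.8  -1.48] w 0.420 
ROW [0.0002, -0.0, 0.0151] [0.0003, 0.0004, -0.0003] angle 0.0 deg
[ 0.01 -0.02 -0.  ]
```

{"api": "servo_tool", "payload": {
  "series": [0,0,0.006,0,0,0,0,0,0.011,0,0,0,0,0,0.014,0,0,0,0,0,0.0155,0,0,0,0,0,0.0165,0,0,0,0,0,0.0165,0,0,0]
}}

```text
t: 19.38
tcp_pos: [0.555, 0.2342, 0.1177]
tcp_rot: [3.141, 0.0, 0.372]
contact_force: [-1.0, -0.1, 0.7]
width: 0.42
```

```bash
python3 - <<'E'
from h import *
d=held(); cv2.imwrite("pics/w13.png",d["img"][:,:,::-1])
go([.5552,.2343,.108],[np.pi,0,.372])
E
```

```text
tool z hist [(-32, 5), (-30, 1), (-28, 3), (-26, 1), (-24, 15), (-22, 2081), (-20, 555), (-18, 72), (-16, 41), (-14, 21), (-12, 8), (-10, 5), (-8, 2), (-6, 5), (-4, 3), (-2, 14), (0, 24), (2, 770), (4, 190), (6, 1), (8, 0)]
hub top tool z -0.0205 centre [-0.0014 -0.0007] (array([-0.00112979, -0.0004438 ]), np.float64(0.01954267994371952)) 2667
t 19.43 tcp [0.555  0.2342 0.1178] [3.1412e+00 2.0000e-04 3.7160e-01] F [-0.71 -0.9   0.45] w 0.421 
ROW [0.0002, -0.0, 0.0098] [0.0004, 0.0002, -0.0004] angle 0.0 deg
```

View pics/w13.png

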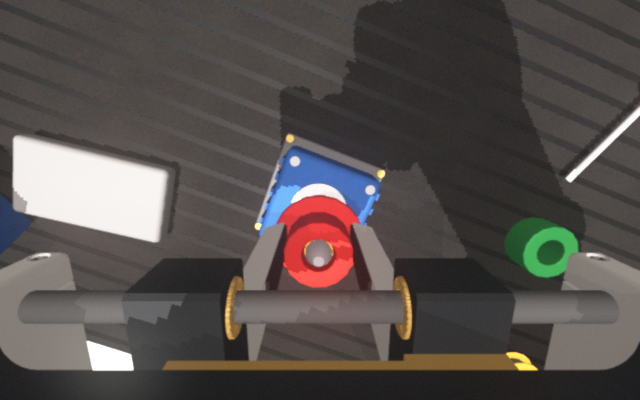

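The collar has just reached the spacer. I press slowly.

{"api": "servo_tool", "payload": {
  "series": [0,0,0.002,0,0,0,0,0,0.004,0,0,0,0,0,0.006,0,0,0,0,0,0.0075,0,0,0,0,0,0.009,0,0,0,0,0,0.009,0,0,0,0,0,0.009,0,0,0]
}}

```text
t: 20.3
tcp_pos: [0.5552, 0.2343, 0.109]
tcp_rot: [3.141, -0.0, 0.372]
contact_force: [-1.2, -1.3, 6.2]
width: 0.42
```

```bash
cat > fin.py <<'E'
from h import *
import sys
d=held(); cv2.imwrite("pics/w%s.png"%sys.argv[1],d["img"][:,:,::-1]); s=status.observe()
P=cloud(d); h=cv2.cvtColor(d["img"],cv2.COLOR_RGB2HSV); m=cv2.inRange(h,(0,80,40),(9,255,255))>0
m&=(np.hypot(P[...,0]-.554,P[...,1]-.234)<.04); q=P[m][:,2]
print("hub top",np.median(q[q>np.percentile(q,60)]).round(4),"flange",np.median(q[q<np.percentile(q,20)]).round(4))
cv2.imwrite("pics/w%sc.png"%sys.argv[1],cv2.resize(d["img"][180:310,240:400,::-1],None,fx=4.5,fy=4.5,interpolation=cv2.INTER_CUBIC))
d=viewer.get_image("scene"); cv2.imwrite("pics/s%s.png"%sys.argv[1],cv2.resize(d["img"][110:210,320:430,::-1],None,fx=5,fy=5,interpolation=cv2.INTER_CUBIC))
F=[]
for _ in range(6): viewer.get_image("top"); F.append(status.observe()["contact_force"])
print("meanF",np.mean(F,0).round(2),np.std(F,0).round(2)); go([.5552,.2343,.1065],[np.pi,0,.372])
E
python3 fin.py 14
```

```text
tool z hist [(-32, 13), (-30, 12), (-28, 22), (-26, 2), (-24, 28), (-22, 2036), (-20, 543), (-18, 22), (-16, 19), (-14, 12), (-12, 7), (-10, 8), (-8, 6), (-6, 7), (-4, 4), (-2, 19), (0, 33), (2, 905), (4, 231), (6, 1), (8, 0)]
hub top tool z -0.0206 centre [-0.0014 -0.0005] (array([-0.00100431, -0.00038063]), np.float64(0.019631185658395854)) 2612
hub top 0.1301 flange 0.1053
meanF [-2.17 -1.4   7.11] [0.58 0.44 0.62]
t 20.70 tcp [0.5552 0.2342 0.109 ] [ 3.1411e+00 -1.0000e-04  3.7160e-01] F [-2.56 -0.83  8.33] w 0.421 
ROW [0.0, -0.0001, 0.0025] [0.0004, -0.0001, -0.0004] angle 0.0 deg
```

View pics/w14c.png

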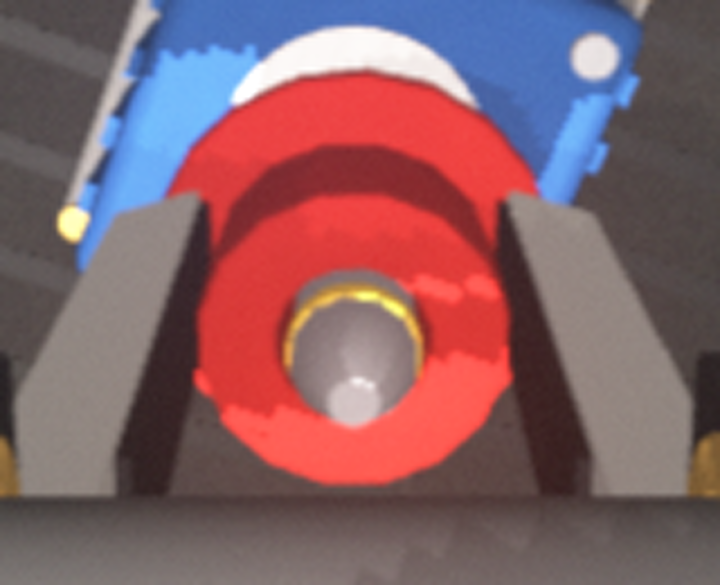

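View pics/s14.png

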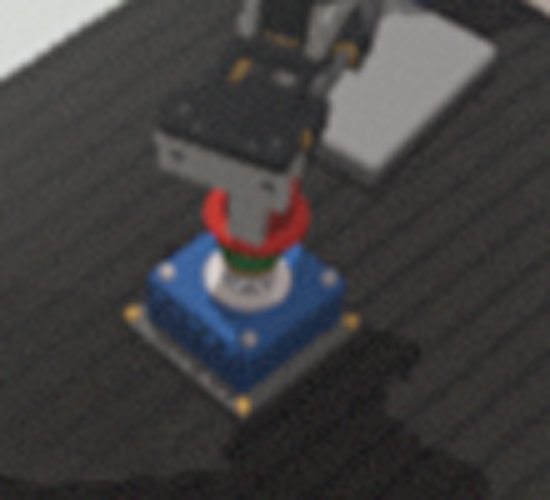

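{"api": "servo_tool", "payload": {
  "series": [-0.0006,0,0.001,0,0,0,-0.0006,0,0.0018,0,0,0,-0.0006,0,0.0021,0,0,0,-0.0006,0,0.0021,0,0,0,-0.0006,0,0.0021,0,0,0]
}}

```text
t: 21.32
tcp_pos: [0.5551, 0.2342, 0.1074]
tcp_rot: [3.141, -0.001, 0.372]
contact_force: [-1.7, -0.7, 9.0]
width: 0.422
```

```bash
python3 fin.py 15
```

```text
tool z hist [(-32, 13), (-30, 9), (-28, 7), (-26, 3), (-24, 26), (-22, 2021), (-20, 493), (-18, 11), (-16, 12), (-14, 14), (-12, 8), (-10, 6), (-8, 4), (-6, 4), (-4, 8), (-2, 19), (0, 37), (2, 933), (4, 241), (6, 3), (8, 0)]
hub top tool z -0.0206 centre [-0.0015 -0.0006] (array([-0.00094246, -0.00049327]), np.float64(0.01963967938130116)) 2543
hub top 0.1284 flange 0.1037
meanF [-1.32 -0.75  8.28] [0.39 0.46 0.41]
t 21.73 tcp [0.5551 0.2342 0.1073] [ 3.1411e+00 -1.2000e-03  3.7160e-01] F [-1.71 -0.45  8.27] w 0.420 
ROW [0.0001, -0.0, 0.0008] [0.0004, -0.0012, -0.0004] angle 0.1 deg
```

View pics/w15c.png

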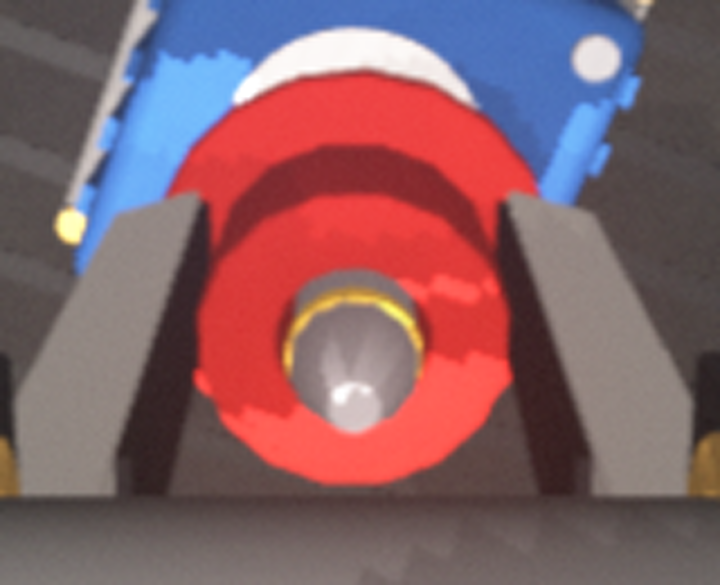

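View pics/s15.png

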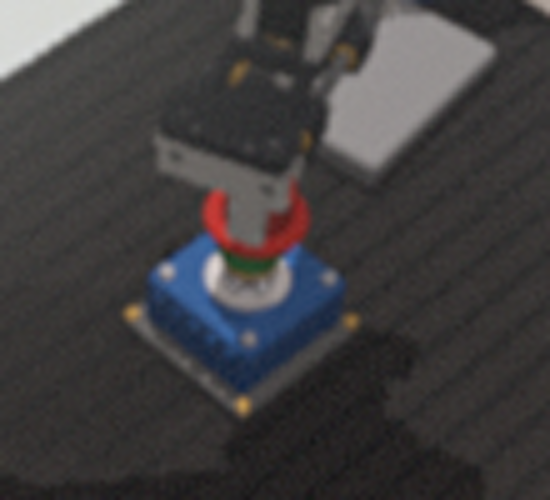

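{"api": "servo_tool", "payload": {
  "series": [0,0,0.0007,0,0,0,0,0,0.0007,0,0,0,0,0,0.0007,0,0,0,0,0,0.0007,0,0,0]
}}

```text
t: 22.22
tcp_pos: [0.5553, 0.2343, 0.1069]
tcp_rot: [3.141, -0.002, 0.371]
contact_force: [-2.7, -1.1, 8.7]
width: 0.42
```

```bash
python3 fin.py 16
```

```text
tool z hist [(-32, 11), (-30, 10), (-28, 6), (-26, 2), (-24, 36), (-22, 2038), (-20, 459), (-18, 17), (-16, 16), (-14, 7), (-12, 8), (-10, 6), (-8, 7), (-6, 5), (-4, 6), (-2, 22), (0, 32), (2, 946), (4, 218), (6, 2), (8, 0)]
hub top tool z -0.0206 centre [-0.0015 -0.0004] (array([-0.00117494, -0.0002886 ]), np.float64(0.01966502493323476)) 2537
hub top 0.128 flange 0.1033
meanF [-2.69 -1.39  8.63] [0.44 0.88 0.53]
t 22.62 tcp [0.5552 0.2343 0.107 ] [ 3.1411e+00 -1.6000e-03  3.7160e-01] F [-3.03 -1.36  8.98] w 0.421 
ROW [-0.0, -0.0, 0.0005] [0.0005, -0.0016, -0.0004] angle 0.1 deg
```

View pics/w16c.png

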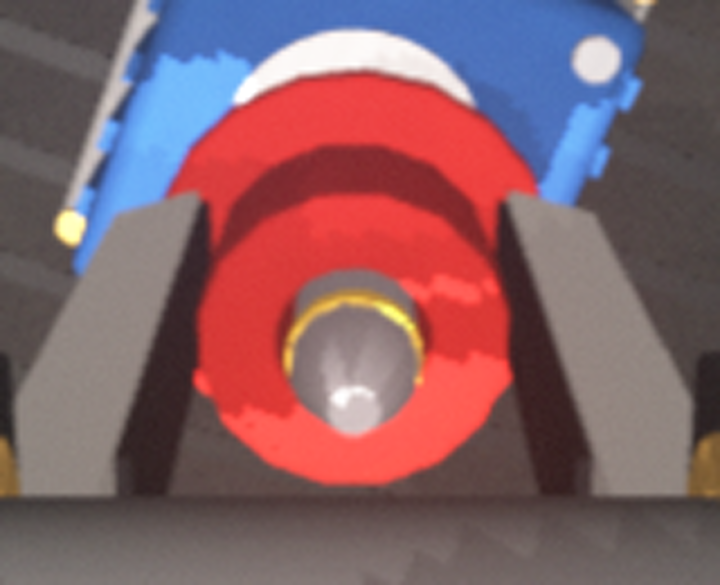

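Net force is 8.6 N, plus about 1.3 N collar weight, so about 9.9 N on the spring. TCP sank 11.3 mm from the touch point, and the hub top is just below the groove, with the yellow ring visible round the spindle. I hand in.

```bash
python3 - <<'E'
from workcell import job,status
print(status.observe()["contact_force"].round(1)); print(job.hand_in())
E
```

```text
[-3.  -1.4  9. ]
the job is handed in; nothing more can be done
None
```

The spacer is home on the seat. The collar is on top of it, flange down, and I handed the job in with the arm still gripping and pressing it, at about 22.6 s of the 58 s allowed.

- **Spacer:** I threaded the small green spacer onto the spindle, touched it down on the seat at about 2 N and released it. Its top measured 0.109–0.110 m, against 0.110 m when home.
- **Collar:** I took the rightmost red collar by the hub with 40 N, threaded it on and pressed.

**Last checks**
- **Push:** the force reading averaged 8.6 N, or about 9.9 N on the spring with the collar's weight. By the spring rate that is about 10.9 mm of sink.
- **Sink:** the tool had gone down 11.3 mm from the touch point.
- **Groove:** the yellow groove shows above the collar. The hub top measured 0.128–0.129 m and the groove starts at 0.130 m.
- **Grip:** the gripper opening was 40 mm, matching the hub.

**Disagreements**
- **Fingertips:** they turned out to be level with the reported tool point, not 25 mm ahead of it. My first grasp closed on air above the spacer; I corrected it from the wrist camera's depth image and nothing was disturbed.
- **Spindle position:** the scene and top cameras put the spindle about 3–5 mm away in y from where the wrist camera did. I followed the wrist camera, and both parts went on without resistance.
- **Side force:** about 3 N of sideways force remained at the end. I had tried to relieve it, but it came back.

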